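Draw the scanner wand, regrasp it on the rest and scan the carton label

ROBOT

A 6-joint arm with a two-finger parallel gripper is mounted at the origin on the work surface. World frame = base frame: x ahead of the robot, y to its left, z up, the work surface at z = 0. Lengths are in m, angles in rad, forces in N, time in s.
With the tool pointing down it reaches from about 0.25 to 0.775 m from the base axis. Payload 4 kg.
Tool frame: the origin (TCP) lies midway between the tips of the shut fingers; the grasp point (between the pads) lies 19 mm behind it (grip_point_offset is the distance from the TCP to the grasp point, in m); z points along the fingers, y is the line along which they close (so a half turn about z gives the same grasp; the last joint's range is limited). The gripper opens to 94 mm and grips with 3 to 60 N. Pads are 16 mm wide; open, the fingers measure 119 mm over their backs; the gripper's body (75 mm by 177 mm) begins 78 mm behind the grasp point.
Start: joints at [1.15, 0.087, 1.371, -0, 1.684, -0.103], TCP at [0.172, 0.522, 0.206] pointing down, gripper open.
Joint ranges: [-3.1, 3.1], [-0.76, 2.03], [0.27, 2.55], [-1.08, 4.22], [0.17, 2.65], [-2.57, 2.57]. Speed limits (rad/s): [2.79, 2.79, 3.14, 3.14, 3.14, 3.14].

INTERFACE

Orientations are given as [roll, pitch, yaw] about the fixed x, y, z axes, in that order (R = Rz(yaw) Ry(pitch) Rx(roll)).
In Python, from bench import * gives the robot as it stands.
- The arm moves only by the tool carry_out, never from a script. Its argument "commands" is a list of rows, each a list of 6 numbers: the shift along the tool's x, y, z in m, then the turn, a rotation vector about the tool's x, y, z in rad. In form: [[tx, ty, tz, rx, ry, rz], ...]. A call has exactly 5 rows; each row is the pose to reach, as a shift and turn from the pose commanded when the call began, along the tool's axes at that moment; what a row does not reach only later rows make up. A row lasts 1/10 s, in which the tool goes at most 50 mm and 8.59 degrees, less where a joint would pass 70% of its speed; a pose out of reach is approached as far as the arm can. A call with a gripper value outside its range is refused whole. "jaw" is the opening, from 0 (shut) to 1 (fully open), set as the call begins (left out, the last holds). The fingers move at their own pace and stop on an object; the grip force is fixed at half the most. Time passes only in rows, so rows that repeat a pose let the fingers close, or fill a call up. It gives the time, the measured TCP pose, the force, the opening and the grip force at its end, in the units of the state.
- get_obs(): the state, without advancing time (a new reading comes with each control period).
- snapshot(name): name is "side" or "top"; returns a dict with "img" (400x640x3 uint8, red, green, blue), "range_z" (400x640 float32, m along the optical axis (not along the pixel's ray), 0 where there is no reading), "fx", "fy", "cx", "cy" (pixels), "R" (3x3) and "t" (3): a world point X has camera coordinates R X + t. Camera axes: x right, y down, z forward; pixel columns grow to the right and rows downward; lengths in m; the calibration is good to about 2 mm. A picture is of the moment at which its call begins.
- close_job(): hands the job in; it is judged then, once.
The state is a dict: "time": time; "joint_positions": joint angles; "qvel": joint speeds; "joint_torque": joint torques, N m; "tool_pos": TCP position; "ee_rot": TCP orientation; "wrist_force": force on the tool from outside, world axes, zero at the start; "wrist_torque": the same for the moment, N m; "width": finger opening in m; "finger_force": force on a finger pad.
Only numpy, scipy, OpenCV 4.12 (cv2) and the standard library are available. Lean on these libraries where they do the work, as an engineer would, in place of code of your own. Each camera call takes 0.05 s, during which the arm holds its last target. There are 200 camera calls.

TASK

Pull the yellow-headed scanner wand straight up out of the blue tool holder, lay it gently down flat on the rubber-topped rest block and let go. Take it again by its black handle, point its nose squarely at the middle of the carton's barcode label from about 5 cm away and keep it steady there for two seconds without touching the carton. Then lay it gently back flat on the rest, its middle over the block, and let go; leave the marker, nut driver, bottle and switch where they are.

Things in the scene. Friction and masses are not known exactly. Their poses are not given: they have to be found in the camera images.
- wand: Scanner wand, square bar 24 x 24 x 170 mm, 90 g, balanced at its middle. Origin: centre of its tail end; z runs along it to the nose, x and y square to its sides. Black handle 0 to 108 mm, yellow head to 156 mm, black nose tapering to 18 mm. At the start it stands nose up in one of the holder's wells, tail 8 mm and nose 178 mm above the bench, sides parallel to the holder's.
- wand_mid (a point): Middle of the wand, on its axis 85 mm from the tail.
- wand_nose (a point): Centre of the wand's nose, on its axis 170 mm from the tail.
- wand_spot (a point): Imaginary point on the wand's axis 50 mm ahead of the nose, where the scanner reads best.
- holder: Fixed blue tool holder block, 70 (x) x 190 (y) x 98 mm tall, on a 90 x 210 x 6 mm foot; origin under its centre. Three square wells 28 mm wide and 90 mm deep in a row along its y axis at y = -60, 0 and +60 mm; wand, marker and nut driver stand in them in any order.
- rest: Fixed rest block, light wood with a black rubber top, 90 (x) x 60 (y) x 50 mm tall, flat on top; origin under its centre.
- carton: Fixed closed cardboard carton, 240 (x) x 180 (y) x 170 mm tall; origin under its centre. The only label is on its +y side, whose outward normal is its y axis.
- label (a point): Centre of the white barcode label (90 mm wide, 56 mm high) on the carton's +y side, at x = 0, y = 91 mm, 110 mm above the bench; axes as the carton's.
- tub: Fixed open white tub of black sleeves, 130 x 90 x 85 mm tall, an obstacle; origin under its centre.
- marker: Bystander: white marker with red cap, 19 mm diameter, 140 mm tall, standing in a holder well (top 148 mm above the bench); origin at its lower end.
- driver: Bystander: nut driver with green handle 24 mm in diameter, 148 mm tall, standing in a holder well (top 156 mm above the bench); origin at its lower end.
- bottle: Bystander: blue bottle with white cap, 52 mm diameter, 170 mm tall, on the bench; origin under its centre.
- switch: Bystander: small black switch with a steel toggle, 30 x 22 x 41 mm tall, on the bench; origin under its centre.
Not all that is in view belongs to the job. Of the things that look like the rest, take the one that is farthest from the robot's base at the start. What is shaped like the wand but purple is not meant.

How it is judged:
On the way, in this order (a step that is already met when the one before it is completed fails the run):
1. the wand is drawn clear of the holder, its tail above the holder's top (height (world z) of wand above 0.105 m), for 0.1 s.
2. the wand lies flat on the rest block, its middle over the block, and the fingers have let it go (angle between wand's own z axis and vertical between 1.47 and 1.67 rad and height (world z) of wand_mid between 0.055 and 0.07 m and horizontal distance between wand_mid and rest below 0.054 m and contact force between the fingers and wand below 0.1 N and linear speed of wand below 0.03 m/s), for 0.3 s.
3. held by the black handle, the wand points squarely (within 0.2 rad) at the label, the point 50 mm ahead of its nose within 20 mm of the label's centre, kept steady for 1.5 s (distance between wand_spot and label below 0.02 m and angle between the z axis of wand and the y axis of carton, either way round below 0.2 rad and linear speed of wand below 0.03 m/s and z of the grasp point in the frame of wand below 0.11 m and not (contact force between the fingers and wand below 0.1 N)), for 1.5 s.
At the end, for the whole second after the job is handed in: The wand lies flat (within 0.1 rad) and still on top of the rest block, its middle within 54 mm of the block's centre, released; the marker, nut driver, bottle and switch are within 30 mm of where they started (angle between wand's own z axis and vertical between 1.47 and 1.67 rad and height (world z) of wand_mid between 0.055 and 0.07 m and horizontal distance between wand_mid and rest below 0.054 m and contact force between the fingers and wand below 0.1 N and linear speed of wand below 0.02 m/s and distance of each of marker, driver, bottle, switch from where it was at the start of the episode below 0.03 m); the robot touches nothing.
It fails at once if the marker, nut driver, bottle or switch is moved more than 30 mm (distance of any of marker, driver, bottle, switch from where it was at the start of the episode above 0.03 m).
It fails at once if the wand touches the carton (contact force between wand and carton above 1 N).
It fails at once if the wand is dropped: it falls faster than 0.5 m/s with no finger on it (linear speed of wand above 0.5 m/s and contact force between the fingers and wand below 0.1 N).
It also fails if it takes over 72 s, if anything falls off the work surface, if the arm or the gripper's body presses on something with over 40 N, if the wrist force passes 120 N, or if a joint passes its speed limit or range.

## Working session

There is one attempt and no reset: what is moved stays moved. The work goes in short steps, Python scripts to look and compute and a tool call to move; the robot and the scene stay as the last step left them, time stands still between calls to the robot, and variables do not carry over. Pictures are saved under pics/ and viewed, at most 10 in all, crops included, and the job is handed in when it is done.

Besides the shell and the picture viewer there is one more tool, called in YAML: its name, and indented under it one key for each argument. carry_out: Moves the arm, as the interface text tells. Its arguments: {"type":"object","properties":{"commands":{"type":"array","items":{"type":"array","items":{"type":"number"}}},"jaw":{"type":"number"}},"required":["commands"]}

```bash
mkdir -p pics; python3 - <<'E'
from bench import *
import cv2,numpy as np,pickle
o=get_obs();print(o)
for n in("side","top"):
    s=snapshot(n);pickle.dump(s,open(n+"0.pkl","wb"))
    cv2.imwrite(f"pics/{n}0.png",s["img"][:,:,::-1]);print(n,s["fx"],s["fy"],s["cx"],s["cy"],s["R"].tolist() if hasattr(s["R"],'tolist') else s["R"],s["t"],-np.array(s["R"]).T@np.array(s["t"]))
E
```

```text
{'time': 0.0, 'joint_positions': array([ 1.14988859e+00,  8.79767436e-02,  1.37223771e+00,  7.95593667e-06,
        1.68362499e+00, -1.03082619e-01]), 'qvel': array([-0.00014487, -0.00072132, -0.00077463, -0.00022046,  0.00075104,
       -0.00052294]), 'joint_torque': array([ 6.79660152e-04, -3.40175772e+01, -3.02432299e+01,  7.19998218e-02,
        3.29488493e-02, -1.68606443e-04]), 'tool_pos': array([0.17164096, 0.52194887, 0.20430071]), 'ee_rot': array([-3.13935860e+00, -2.39060336e-04,  2.82376816e+00]), 'wrist_force': array([ 0.72571671, -0.44717739,  0.39130701]), 'wrist_torque': array([ 0.01702382, -0.02532993, -0.01260096]), 'finger_force': 0.0, 'width': 0.09404586460860823}
side 384.4020647003353 384.4020647003353 313.6506573343456 198.7902639938101 [[0.4465644782948752, -0.8947499120187578, -0.0016618266007375722], [-0.6536938596552182, -0.32498547449706033, -0.6834243039393496], [0.6109537663148413, 0.3062793435874279, -0.7300194922859009]] [-0.26646724  0.46717715  0.87394754] [-0.1095559  -0.35426783  0.95683613]
top 366.6145912508312 366.6145912508312 319.1854915547802 199.44245114297289 [[0.029447606275565946, -0.999390786504191, 0.01873217379733908], [-0.9928270411085933, -0.031416425747307526, -0.11535802805535196], [0.11587624833500047, -0.015200790893844388, -0.9931473360121381]] [-0.04821051  0.59430161  1.11257633] [ 0.46253722 -0.01259827  1.17441277]
```

View pics/side0.png

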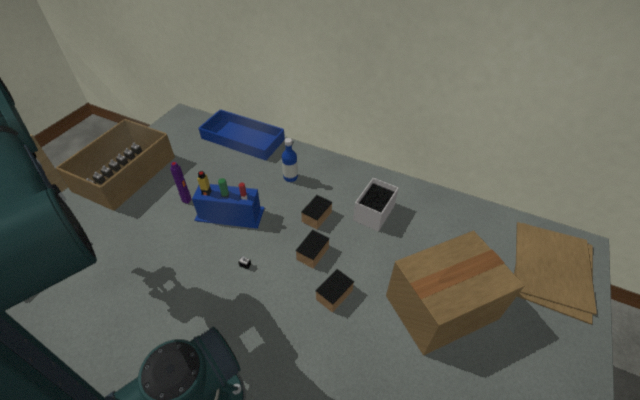

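View pics/top0.png

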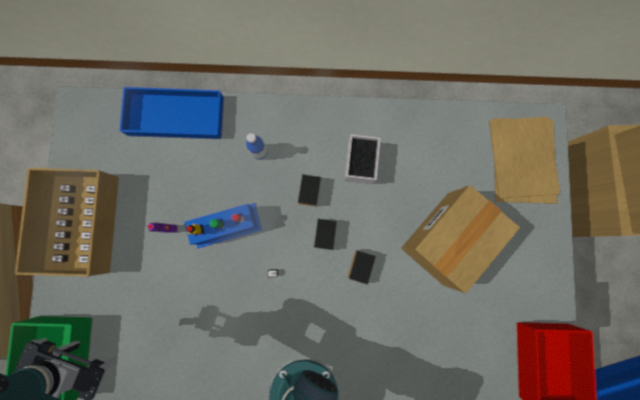

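The side view shows the wand (203,183) in the left well with the purple look-alike at (180,183) beside it, the driver at (223,187) and the marker at (242,190). The top view shows the wand at (195,230), purple at (160,227), rest candidates at (310,190), (326,234) and (362,266), and the label at (435,217) on the carton's upper-left face.

```bash
cat >h.py <<'E'
import numpy as np,cv2,pickle
def ray(s,u,v):
    R=np.array(s["R"]);t=np.array(s["t"])
    d=R.T@np.array([(u-s["cx"])/s["fx"],(v-s["cy"])/s["fy"],1.]);return -R.T@t,d
def onz(s,u,v,z):
    c,d=ray(s,u,v);return c+d*(z-c[2])/d[2]
def tri(a,pa,b,pb):
    c1,d1=ray(a,*pa);c2,d2=ray(b,*pb);k=np.linalg.lstsq(np.c_[d1,-d2],c2-c1,rcond=None)[0]
    p,q=c1+k[0]*d1,c2+k[1]*d2;return (p+q)/2,np.linalg.norm(p-q)
def cloud(s):
    v,u=np.mgrid[:400,:640];z=s["range_z"].astype(float)
    P=np.stack([(u-s["cx"])/s["fx"]*z,(v-s["cy"])/s["fy"]*z,z],-1)
    W=(P-np.array(s["t"]))@np.array(s["R"]);W[z==0]=np.nan;return W
E
python3 - <<'E'
from h import *
np.set_printoptions(precision=4,suppress=True)
S={n:pickle.load(open(n+"0.pkl","rb")) for n in("side","top")}
rng=[((85,180,60),(135,255,255)) ]
for n,s in S.items():
    hsv=cv2.cvtColor(s["img"],cv2.COLOR_RGB2HSV);W=cloud(s);g=cv2.cvtColor(s["img"],cv2.COLOR_RGB2GRAY)
    M={"yellow":cv2.inRange(hsv,(18,130,80),(33,255,255)),"blue":cv2.inRange(hsv,(105,150,40),(125,255,255)),
       "purple":cv2.inRange(hsv,(130,80,30),(165,255,255)),"red":cv2.inRange(hsv,(172,110,60),(180,255,255)),"green":cv2.inRange(hsv,(45,110,30),(80,255,255)),
       "black":cv2.inRange(g,0,50),"white":cv2.inRange(hsv,(0,0,175),(180,50,255))}
    for k,m in M.items():
        N,L,st,ce=cv2.connectedComponentsWithStats(m)
        for i in range(1,N):
            if st[i,4]<(40 if k in("yellow","black","blue") else 15):continue
            q=W[L==i];q=q[~np.isnan(q[:,0])]
            if len(q)==0:continue
            md=np.median(q,0)
            if abs(md[1])>.6 or not .1<md[0]<.85 :continue
            top=q[q[:,2]>np.percentile(q[:,2],95)-.012]
            r=cv2.minAreaRect((top[:,:2]*1000).astype(np.float32))
            print(n,k,ce[i],st[i,4],"top",np.percentile(q[:,2],95),"rect",np.round(r[0],1),np.round(r[1],1),round(r[2],1))
E
python3 -c "
import cv2
a=cv2.imread('pics/top0.png')[175:265,140:270];b=cv2.imread('pics/side0.png')[155:235,160:275]
import numpy as np
cv2.imwrite('pics/c1.png',np.vstack([cv2.resize(a,(600,300)),cv2.resize(b,(600,300))]))"
```

```text
side yellow [203.4141 183.1212] 99 top 0.16323053924905898 rect [483.1 313.7] [12.9 26. ] 58.4
side blue [288.6022 156.0699] 186 top 0.13776478835198416 rect [740.2 166.8] [12.7 20.4] 31.7
side blue [229.8735 206.923 ] 1715 top 0.1003506739049301 rect [504.7 260.6] [ 71.7 187.3] 16.7
side purple [180.0312 182.7252] 353 top 0.16388075952952702 rect [488.9 425.8] [21.9 19.3] 87.1
side red [242.2558 190.    ] 43 top 0.1465434753778914 rect [518.3 201.2] [ 7.5 14.3] 31.0
side green [222.     185.3103] 58 top 0.1578672619065335 rect [503.  260.3] [16.8 14.8] 28.5
side black [216.8377 127.6187] 653 top 0.04760675627624248 rect [857.7 521.5] [152.9 160.1] 0.6
side black [272.2165 146.71  ] 231 top 0.04531438443721596 rect [852.9 298.2] [ 22.  135.5] 82.5
side black [290.094  156.4295] 149 top 0.13981246052887 rect [742.  165.5] [10.8 16.8] 32.0
side black [180.3048 182.7521] 351 top 0.16197249153061127 rect [487.  422.3] [17.9 25.6] 65.2
side black [376.128  197.2523] 539 top 0.07464038180927755 rect [ 730.9 -155.5] [ 75.1 106. ] 85.5
side black [229.9294 209.7138] 1614 top 0.10158730698957
[... 1326 characters left out ...]
rect [799.8 416.4] [117.4 319.9] 24.4
top black [362.256  157.4988] 840 top 0.07551525534719525 rect [ 726.6 -158.9] [ 73.  112.3] 85.4
top black [309.1677 189.7044] 477 top 0.054308923489252175 rect [624.   2.] [54.  86.4] 83.0
top black [325.2515 233.8262] 489 top 0.05453700588665687 rect [489.  -51.4] [53.9 84.2] 84.3
top black [164.3459 227.5188] 133 top 0.16456863130734092 rect [491.1 417.1] [ 7.2 16.3] 85.7
top black [362.062  266.8488] 516 top 0.054154281678437444 rect [ 392.6 -165.3] [56.  84.4] 74.3
top black [ 50.0614 363.6609] 4821 top 0.5413980587918532 rect [209.1 461.3] [73.3  7.2] 58.9
top white [250.1622 136.973 ] 37 top 0.17366826460671161 rect [750.  170.3] [16.7 17.5] 45.8
```

View pics/c1.png

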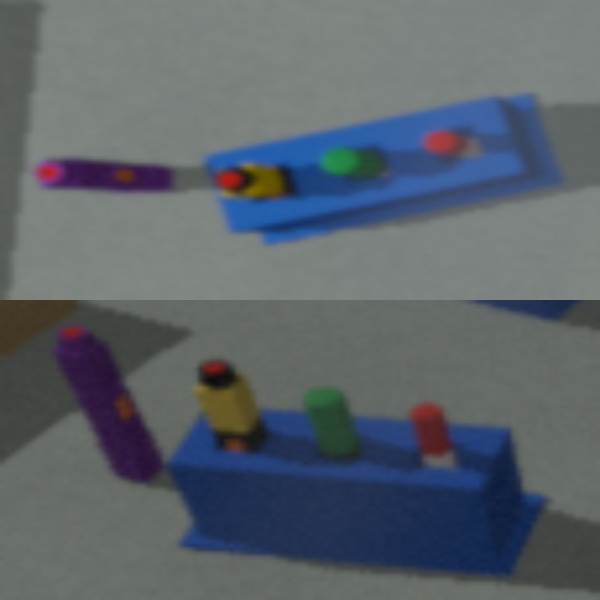

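Wand choices: the yellow-headed one at top (195,230) / side (203,183), versus the purple one at (160,227) / (180,183). The crop confirms the wand is the yellow one in the holder's left well. Rest choices are 0.623, 0.491 and 0.424 m from the base, so I take (310,190). The first move also gives me samples for a kinematic fit.

carry_out:
  commands:
    - [-0.03, -0.02, -0.03, 0, 0, -0.12]
    - [-0.07, -0.04, -0.06, 0, 0, -0.25]
    - [-0.11, -0.06, -0.08, 0, 0, -0.37]
    - [-0.15, -0.08, -0.1, 0, 0, -0.5]
    - [-0.19, -0.1, -0.1, 0, 0, -0.61]
  jaw: 0.6

```text
time: 0.6
tool_pos: [0.3226, 0.3675, 0.3086]
ee_rot: [3.139, 0.005, -2.844]
wrist_force: [-0.1, 0.9, 0.6]
width: 0.058
finger_force: 0.0
```

```bash
cat >log.py <<'E'
from bench import *
import numpy as np,json
from scipy.spatial.transform import Rotation as Ro
np.set_printoptions(precision=4,suppress=True)
def log(p=True):
    o=get_obs();R=Ro.from_euler('xyz',o["ee_rot"]).as_matrix();g=np.array(o["tool_pos"])-.019*R[:,2]
    open("log.jsonl","a").write(json.dumps([list(map(float,o[k])) for k in("joint_positions","tool_pos","ee_rot")])+"\n")
    if p:print("t",round(o["time"],2),"q",o["joint_positions"],"tcp",o["tool_pos"],"grasp",g,"rpy",o["ee_rot"],"F",o["wrist_force"],"w",round(o["width"],4),"ff",o["finger_force"])
    return o,R,g
E
python3 - <<'E'
from log import *;from h import *
log()
s=pickle.load(open("top0.pkl","rb"));W=cloud(s);hsv=cv2.cvtColor(s["img"],cv2.COLOR_RGB2HSV)
# label: bright low-sat near (435,217)
m=cv2.inRange(hsv,(0,0,110),(180,60,255));m2=np.zeros_like(m);m2[200:235,418:452]=m[200:235,418:452]
N,L,st,ce=cv2.connectedComponentsWithStats(m2);print([(ce[i],st[i].tolist()) for i in range(1,N) if st[i,4]>15])
# carton side face: points below top, near
P=W[195:250,400:480].reshape(-1,3);P=P[~np.isnan(P[:,0])]
top=P[P[:,2]>.164];print("topmed",np.median(top[:,2]))
T=W.reshape(-1,3);T=T[(T[:,2]>.162)&(T[:,2]<.178)&(T[:,1]<-.2)&(T[:,1]>-.62)&(T[:,0]>.2)&(T[:,0]<.75)]
r=cv2.minAreaRect((T[:,:2]*1000).astype(np.float32));print("carton top",r,cv2.boxPoints(r))
F=P[(P[:,2]>.03)&(P[:,2]<.15)];c=F.mean(0);u,sv,vt=np.linalg.svd(F-c);print("face",len(F),c,vt[2],sv)
E
```

```text
t 0.6 q [ 0.7343 -0.0508  1.3083  0.0001  1.8784 -1.1344] tcp [0.3226 0.3675 0.3086] grasp [0.3225 0.3674 0.3276] rpy [ 3.1391  0.0052 -2.8437] F [-0.0987  0.8523  0.6063] w 0.058 ff 0.0
[(array([425.6243, 208.9711]), [418, 200, 24, 28, 346]), (array([435.9222, 217.7556]), [424, 206, 24, 24, 90])]
topmed 0.171040245035062
carton top ((486.5046081542969, -439.3218688964844), (181.61898803710938, 242.38046264648438), 50.03563690185547) [[ 335.2911 -431.0804]
 [ 521.0622 -586.7641]
 [ 637.7181 -447.5633]
 [ 451.947  -291.8796]]
face 598 [ 0.5314 -0.3595  0.0935] [-0.6403 -0.7681  0.0058] [1.5291 0.8591 0.0179]
```

carry_out:
  commands:
    - [-0.02, -0.02, 0.01, 0, -0.14, 0]
    - [-0.04, -0.04, 0.02, 0, -0.28, 0]
    - [-0.06, -0.06, 0.03, 0, -0.42, 0]
    - [-0.075, -0.08, 0.04, 0, -0.56, 0]
    - [-0.086, -0.095, 0.05, 0, -0.7, 0]

```text
time: 1.1
tool_pos: [0.4317, 0.3011, 0.2558]
ee_rot: [3.141, 0.707, -2.85]
wrist_force: [-0.2, -0.2, -0.1]
width: 0.0564
finger_force: 0.0
```

```bash
python3 - <<'E'
from log import *;from h import *
o,R,g=log();print(R)
s=snapshot("top");pickle.dump(s,open("top1.pkl","wb"));cv2.imwrite("pics/top1.png",s["img"][:,:,::-1])
s0=pickle.load(open("top0.pkl","rb"));print("label ray z.11",onz(s0,435.9,217.8,.11))
E
```

```text
t 1.1 q [ 0.6552 -0.4511  1.8901 -0.27    1.0453 -1.1511] tcp [0.4317 0.3011 0.2558] grasp [0.4199 0.2975 0.2703] rpy [ 3.1415  0.7066 -2.8499] F [-0.191  -0.1531 -0.0634] w 0.0564 ff 0.0
[[-0.7285 -0.2876  0.6218]
 [-0.2187  0.9577  0.1868]
 [-0.6492  0.0001 -0.7606]]
label ray z.11 [ 0.5435 -0.3716  0.11  ]
```

```bash
cat >kin.py <<'E'
import numpy as np,json
from scipy.spatial.transform import Rotation as Ro
from scipy.optimize import least_squares
e=lambda ax,a:Ro.from_euler(ax,a).as_matrix()
LO=[-3.1,-.76,.27,-1.08,.17,-2.57];HI=[3.1,2.03,2.55,4.22,2.65,2.57]
def fk(q,p):
    a1,h,a2,a3,ee,L,d1,d2,s4,s6,o6=p
    R=e('z',q[0]);x=np.array([0,0,h])+R@[a1,d1,0]
    R=R@e('y',q[1]);x=x+R@[0,0,a2]
    R=R@e('y',q[2]);x=x+R@[ee,0,a3]
    R=R@e('z',s4*q[3])@e('y',q[4]);x=x+R@[0,d2,L]
    return x,R@e('z',s6*q[5]+o6)
D=[json.loads(l) for l in open("log.jsonl")]
D.insert(0,[[1.14988859,8.79767436e-02,1.37223771,0,1.68362499,-.103082619],[.17164096,.52194887,.20430071],[-3.1393586,-.000239,2.82376816]])
def res(p):
    r=[]
    for q,x,rp in D:
        X,R=fk(q,p);r+=list((X-x)*5)+list((R-Ro.from_euler('xyz',rp).as_matrix()).ravel())
    return r+list(np.array([p[0],p[4],p[7]])*.003)
best=None
for s4 in(1,-1):
  for s6 in(1,-1):
    for o6 in(0,np.pi/2,np.pi,-np.pi/2):
      f=least_squares(lambda v:res(np.r_[v,s4,s6,o6]),[0,.3,.35,.35,0,.2,.05,0])
      if best is None or f.cost<best[0]:best=(f.cost,np.r_[f.x,s4,s6,o6])
P=best[1]
def ik(x,R,q0):
    best=None
    rs=np.random.RandomState(0)
    for i in range(12):
        q=np.clip(np.array(q0)+(rs.randn(6)*.6 if i else 0),np.array(LO)+.01,np.array(HI)-.01)
        f=least_squares(lambda v:np.r_[(fk(v,P)[0]-x)*5,(fk(v,P)[1]-R).ravel()],q,bounds=(LO,HI))
        k=f.cost*1e3+np.abs(f.x-q0).sum()*1e-2
        if best is None or k<best[0]:best=(k,f.cost,f.x)
    return best[1],best[2]
E
python3 -c "
from kin import *
np.set_printoptions(precision=4,suppress=True);print(best);print(np.round(res(P),3).reshape(-1)[:36].reshape(3,12))"
```

```text
(np.float64(4.574545709839725e-08), array([0.    , 0.1526, 0.449 , 0.4998, 0.1007, 0.3506, 0.0566, 0.    ,
       1.    , 1.    , 1.5708]))
[[ 0. -0.  0.  0.  0.  0.  0. -0. -0. -0. -0. -0.]
 [-0.  0. -0.  0.  0.  0.  0.  0. -0.  0. -0.  0.]
 [-0.  0. -0.  0.  0.  0. -0. -0. -0.  0. -0.  0.]]
```

```bash
python3 - <<'E'
from kin import *
np.set_printoptions(precision=3,suppress=True)
def frame(t,y): x=np.cross(y,t);return np.c_[x,y,t]
q0=np.array(D[-1][0])
for th in(30,40,50):
    c,s=np.cos(np.radians(th)),np.sin(np.radians(th))
    a=np.array([.957,.291,0]);t=a*c-np.array([0,0,s]);y=np.cross([0,0,1],a)
    g=np.array([.488,.3187,.138]);r=ik(g+.019*t,frame(t,y),q0);print(th,"grasp",r[0],r[1])
    r=ik(g+.019*t+[0,0,.13],frame(t,y),r[1]);print(th,"lift",r[0],r[1])
    for psi in(16,0,-30,-60,-90,-120):
        a=np.array([np.cos(np.radians(psi)),np.sin(np.radians(psi)),0]);t=-s*a-np.array([0,0,c]);y=np.cross([0,0,1],a)
        R=ik(np.array([.623,.002,.062])+.045*a+.019*t,frame(t,y),r[1]);print("  lay",psi,round(R[0],6),R[1])
E
```

```text
30 grasp 2.2241130779748595e-05 [ 0.652 -0.253  2.211 -1.08   0.347 -0.332]
30 lift 1.6238106903598534e-07 [ 0.655 -0.414  2.044 -0.594  0.576 -0.87 ]
  lay 16 0.0 [ 0.004  0.819  0.77  -0.154  2.054 -1.883]
  lay 0 0.0 [-0.066  0.835  0.744 -0.038  2.085 -1.646]
  lay -30 0.0 [-0.197  0.779  0.837  0.179  2.02  -1.207]
  lay -60 0.0 [-0.318  0.634  1.068  0.352  1.83  -0.819]
  lay -90 0.0 [-0.41   0.437  1.36   0.476  1.571 -0.465]
  lay -120 0.0 [-0.439  0.217  1.65   0.548  1.274 -0.079]
40 grasp 1.356038777686864e-07 [ 0.621 -0.247  2.102 -0.535  0.501 -0.877]
40 lift 1.3560387776861597e-07 [ 0.621 -0.364  1.916 -0.357  0.777 -1.097]
  lay 16 0.0 [ 0.019  0.971  0.579 -0.216  2.262 -1.911]
  lay 0 0.0 [-0.062  0.993  0.54  -0.054  2.305 -1.654]
  lay -30 0.0 [-0.215  0.917  0.672  0.246  2.212 -1.182]
  lay -60 0.0 [-0.359  0.735  0.976  0.458  1.965 -0.821]
  lay -90 0.0 [-0.474  0.502  1.338  0.611  1.65  -0.535]
  lay -120 0.0 [-0.526  0.242  1.694  0.731  1.296 -0.243]
50 grasp 1.1121420810910363e-07 [ 0.586 -0.202  1.978 -0.287  0.709 -1.124]
50 lift 1.1121420810944544e-07 [ 0.586 -0.288  1.78  -0.224  0.984 -1.22 ]
  lay 16 0.0 [ 0.031  1.136  0.368 -0.309  2.472 -1.978]
  lay 0 0.0 [-0.059  1.169  0.307 -0.08   2.536 -1.675]
  lay -30 0.0 [-0.229  1.061  0.502  0.336  2.401 -1.126]
  lay -60 0.0 [-0.391  0.839  0.888  0.57   2.094 -0.801]
  lay -90 0.0 [-0.527  0.578  1.314  0.736  1.734 -0.59 ]
  lay -120 0.0 [-0.603  0.292  1.728  0.9    1.345 -0.398]
```

```bash
cat >>log.py <<'E'
def frame(a,th,lay=False):  # a: azimuth deg; th: deg below horizontal (or lean when laid)
    a=np.radians(a);A=np.array([np.cos(a),np.sin(a),0]);c,s=np.cos(np.radians(th)),np.sin(np.radians(th));Z=np.array([0,0,1.])
    t=-s*A-c*Z if lay else c*A-s*Z
    y=np.cross(Z,A);return np.c_[np.cross(y,t),y,t]
def go(g,Rt,back=0):  # grasp point g, wanted frame
    o,R,_=log(); T=np.array(g)+(.019-back)*Rt[:,2]
    print("SHIFT",R.T@(T-o["tool_pos"]),"ROT",Ro.from_matrix(R.T@Rt).as_rotvec())
E
python3 - <<'E'
from log import *;from h import *
a,b=[pickle.load(open(n+"0.pkl","rb")) for n in("side","top")]
for k,pa,pb in(("nose",(201.2,173.7),(189.8,229)),("green",(222,183),(214.5,223)),("red",(242,187.5),(235,217))):print(k,tri(a,pa,b,pb))
print("nose z.178",onz(a,201.2,173.7,.178),onz(b,189.8,229,.178))
go([.488,.3187,.138],frame(16.9,42),.08)
E
```

```text
nose (array([0.4879, 0.3192, 0.1743]), np.float64(0.000482341771125947))
green (array([0.5069, 0.2629, 0.1434]), np.float64(0.00160072283468784))
red (array([0.527 , 0.2083, 0.1305]), np.float64(0.0013425558123110347))
nose z.178 [0.4851 0.3158 0.178 ] [0.4877 0.3182 0.178 ]
t 1.15 q [ 0.6552 -0.4557  1.9167 -0.2719  1.043  -1.1501] tcp [0.4256 0.2958 0.2398] grasp [0.414  0.2925 0.2544] rpy [-3.1311  0.6888 -2.8436] F [-3.2558 -1.7927 -9.7777] w 0.0564 ff 0.0
SHIFT [0.0225 0.0043 0.0604] ROT [-0.0084 -0.149   0.003 ]
```

```bash
python3 - <<'E'
from log import *;from h import *
for i in range(3):
    s=snapshot("side");log()
cv2.imwrite("pics/side1.png",s["img"][:,:,::-1])
E
```

```text
t 1.2 q [ 0.6558 -0.4508  1.9089 -0.2669  1.0554 -1.1518] tcp [0.4244 0.2965 0.2399] grasp [0.413  0.2931 0.2547] rpy [-3.132   0.6784 -2.8449] F [-0.8825 -0.0525 -2.7736] w 0.056 ff 0.0
t 1.25 q [ 0.6564 -0.4484  1.8958 -0.266   1.0563 -1.1523] tcp [0.4274 0.2993 0.2478] grasp [0.4158 0.2959 0.2625] rpy [-3.1373  0.6873 -2.8475] F [0.3986 0.7877 0.9697] w 0.0567 ff 0.0
t 1.3 q [ 0.6567 -0.4471  1.8856 -0.2662  1.0551 -1.1523] tcp [0.4301 0.3017 0.2546] grasp [0.4184 0.2982 0.2692] rpy [ 3.1416  0.6967 -2.8496] F [-0.5847  0.2564  1.5983] w 0.0567 ff 0.0
```

View pics/side1.png

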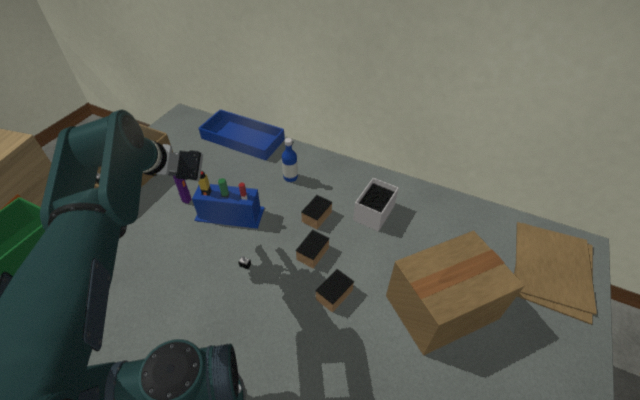

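The picture shows the gripper at (180,160) over the wand, with nothing disturbed. The force reading was settling overshoot. Next is the slow pre-grasp.

carry_out:
  commands:
    - [0.012, 0, 0.02, 0, -0.04, 0]
    - [0.025, 0, 0.042, 0, -0.09, 0]
    - [0.035, 0, 0.058, 0, -0.12, 0]
    - [0.04, 0, 0.068, 0, -0.135, 0]
    - [0.04, 0, 0.068, 0, -0.135, 0]
  jaw: 0.5

```text
time: 1.8
tool_pos: [0.4451, 0.3076, 0.1804]
ee_rot: [3.14, 0.836, -2.851]
wrist_force: [0.3, -0.3, -0.2]
width: 0.0467
finger_force: 0.0
```

```bash
python3 - <<'E'
from log import *;from h import *
for n in("side","top"):
    s=snapshot(n);cv2.imwrite(f"pics/{n}2.png",s["img"][:,:,::-1])
a=cv2.imread("pics/side2.png")[130:240,130:280];b=cv2.imread("pics/top2.png")[180:290,150:300]
cv2.imwrite("pics/c2.png",np.hstack([cv2.resize(a,(400,293)),cv2.resize(b,(400,293))]))
snapshot("top")
go([.488,.3187,.138],frame(16.9,42),.0)
E
```

```text
t 1.95 q [ 0.6822 -0.4407  2.0949 -0.4337  0.7339 -0.9702] tcp [0.4456 0.3077 0.1827] grasp [0.432  0.3036 0.1954] rpy [ 3.1379  0.84   -2.852 ] F [-0.2476 -0.0519  0.0537] w 0.0469 ff 0.0
SHIFT [ 0.0041 -0.0018  0.0814] ROT [-0.0003  0.0022 -0.0036]
```

View pics/c2.png

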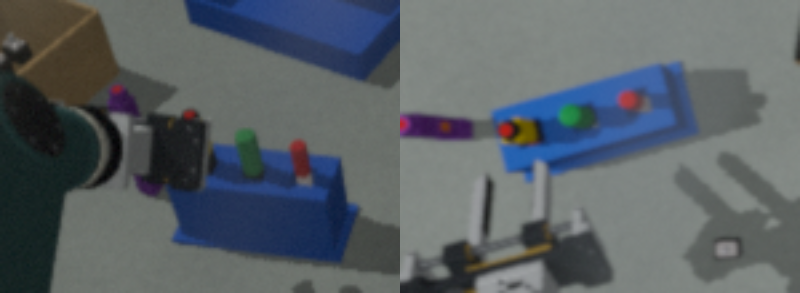

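The fingers (crop (482,200) and (542,195)) straddle the wand line and the driver is clear, so I advance.

carry_out:
  commands:
    - [0.001, 0, 0.02, 0, 0, 0]
    - [0.002, -0.001, 0.042, 0, 0, 0]
    - [0.003, -0.002, 0.06, 0, 0, 0]
    - [0.004, -0.002, 0.074, 0, 0, 0]
    - [0.004, -0.002, 0.081, 0, 0, 0]

```text
time: 2.45
tool_pos: [0.5009, 0.3211, 0.1221]
ee_rot: [3.14, 0.837, -2.851]
wrist_force: [-0.1, 0.3, -0.2]
width: 0.0467
finger_force: 0.0
```

carry_out:
  commands:
    - [0, 0, 0, 0, 0, 0]
    - [0, 0, 0, 0, 0, 0]
    - [0, 0, 0, 0, 0, 0]
    - [0, 0, 0, 0, 0, 0]
    - [0, 0, 0, 0, 0, 0]
  jaw: 0

```text
time: 2.95
tool_pos: [0.499, 0.3217, 0.1219]
ee_rot: [3.138, 0.838, -2.851]
wrist_force: [-1.3, 5.8, -0.3]
width: 0.0241
finger_force: 29.8
```

```bash
python3 - <<'E'
from log import *;from h import *
o,R,g=log();print("up in tool axes",R.T@[0,0,1])
E
```

```text
t 2.95 q [ 0.615  -0.2437  2.0878 -0.4746  0.5352 -0.934 ] tcp [0.499  0.3217 0.1219] grasp [0.4855 0.3176 0.1346] rpy [ 3.1379  0.8379 -2.8506] F [-1.2946  5.8192 -0.3417] w 0.0241 ff 29.80018711066805
up in tool axes [-0.7433  0.0025 -0.669 ]
```

carry_out:
  commands:
    - [-0.007, 0, -0.007, 0, 0, 0]
    - [-0.022, 0, -0.02, 0, 0, 0]
    - [-0.045, 0, -0.04, 0, 0, 0]
    - [-0.067, 0, -0.06, 0, 0, 0]
    - [-0.089, 0, -0.08, 0, 0, 0]

```text
time: 3.45
tool_pos: [0.4984, 0.3198, 0.2395]
ee_rot: [-3.14, 0.832, -2.848]
wrist_force: [0.3, 0.4, -0.9]
width: 0.0235
finger_force: 29.9
```

carry_out:
  commands:
    - [-0.015, 0, -0.013, 0, 0, 0]
    - [-0.03, 0, -0.027, 0, 0, 0]
    - [-0.045, 0, -0.04, 0, 0, 0]
    - [-0.052, 0, -0.047, 0, 0, 0]
    - [-0.052, 0, -0.047, 0, 0, 0]

```text
time: 3.95
tool_pos: [0.4997, 0.3203, 0.312]
ee_rot: [3.141, 0.837, -2.85]
wrist_force: [-1.0, -0.3, -0.7]
width: 0.0237
finger_force: 29.9
```

```bash
python3 - <<'E'
from log import *;from h import *
from kin import fk,P,ik
o,R,g=log();print("fkerr",fk(o["joint_positions"],P)[0]-o["tool_pos"])
q=o["joint_positions"]
# way: keep grip, via tool leaning; targets
w=lambda psi:np.array([np.cos(np.radians(psi)),np.sin(np.radians(psi)),0])
rest=np.array([.623,.002,0]);th=42
for nm,gg,Rt in(("via",[.45,.12,.32],frame(-60,42,True)),("above",rest+.042*w(-130)+[0,0,.16],frame(-130,42,True)),("lay",rest+.042*w(-130)+[0,0,.062],frame(-130,42,True))):
    r=ik(np.array(gg)+.019*Rt[:,2],Rt,q);q=r[1];print(nm,round(r[0],6),q)
    T=np.array(gg)+.019*Rt[:,2];print(" shift",R.T@(T-o["tool_pos"]),"rot",Ro.from_matrix(R.T@Rt).as_rotvec())
E
```

```text
t 3.95 q [ 0.6132 -0.3727  1.7917 -0.2961  0.9328 -1.1715] tcp [0.4997 0.3203 0.312 ] grasp [0.4861 0.3162 0.3248] rpy [ 3.141   0.8373 -2.8503] F [-0.9748 -0.3395 -0.6553] w 0.0237 ff 29.92531720781699
fkerr [0. 0. 0.]
via 0.0 [-0.2282  0.1203  1.3143  0.6273  2.1576 -0.5175]
 shift [ 0.0769 -0.1652 -0.0762] rot [0.0768 1.3093 1.464 ]
above 0.0 [-0.5302  0.0471  1.7167  0.7502  1.3158 -0.0066]
 shift [ 0.1219 -0.3565  0.1127] rot [0.1395 0.5647 2.6708]
lay 0.0 [-0.5302  0.1594  1.8116  0.7999  1.1674 -0.1598]
 shift [ 0.1947 -0.3565  0.1783] rot [0.1395 0.5647 2.6708]
```

```bash
cat >path.py <<'E'
from log import *;from kin import fk,P,ik
def plan(q0,q1,n,W=None):  # n calls of 5 rows, joint-space smooth
    N=5*n;k=(1-np.cos(np.pi*np.arange(N+1)/N))/2
    X=[fk(q0+(q1-q0)*s,P) for s in k]
    for c in range(n):
        x0,R0=X[5*c];print("call",c,"start tcp",x0)
        rows=[np.r_[R0.T@(X[5*c+j][0]-x0),Ro.from_matrix(R0.T@X[5*c+j][1]).as_rotvec()] for j in range(1,6)]
        print(np.round(rows,3).tolist())
    st=[(np.linalg.norm(X[i+1][0]-X[i][0]),np.linalg.norm(Ro.from_matrix(X[i][1].T@X[i+1][1]).as_rotvec())) for i in range(N)]
    print("max step",np.max(st,0))
    if W is not None:
        for x,R in X[::3]:
            g=x-.019*R[:,2];w=R@W;print("tail",g-.127*w,"nose",g+.043*w,"wrist z",round((x-.35*R[:,2])[2],2))
E
python3 - <<'E'
from path import *
o,R,g=log();q=o["joint_positions"];W=R.T@[0,0,1]
w=np.array([np.cos(np.radians(-130)),np.sin(np.radians(-130)),0])
Rt=frame(-130,42,True);T=np.array([.623,.002,.16])+.042*w+.019*Rt[:,2]
q1=ik(T,Rt,[-.53,.05,1.72,.75,1.32,-.007])[1]
plan(q,q1,5,W)
E
```

```text
t 3.95 q [ 0.6132 -0.3727  1.7917 -0.2961  0.9328 -1.1715] tcp [0.4997 0.3203 0.312 ] grasp [0.4861 0.3162 0.3248] rpy [ 3.141   0.8373 -2.8503] F [-0.9748 -0.3395 -0.6553] w 0.0237 ff 29.92531720781699
call 0 start tcp [0.4997 0.3203 0.312 ]
[[0.001, -0.002, 0.001, 0.001, 0.004, 0.01], [0.003, -0.006, 0.005, 0.005, 0.016, 0.039], [0.007, -0.014, 0.011, 0.011, 0.035, 0.087], [0.013, -0.025, 0.019, 0.019, 0.06, 0.154], [0.02, -0.038, 0.029, 0.03, 0.091, 0.24]]
call 1 start tcp [0.5185 0.2862 0.2782]
[[0.003, -0.017, 0.012, 0.013, 0.035, 0.102], [0.008, -0.035, 0.024, 0.028, 0.073, 0.221], [0.012, -0.055, 0.036, 0.044, 0.113, 0.353], [0.017, -0.076, 0.048, 0.061, 0.154, 0.498], [0.022, -0.098, 0.06, 0.078, 0.194, 0.654]]
call 2 start tcp [0.5509 0.2006 0.2053]
[[-0.011, -0.019, 0.011, 0.014, 0.041, 0.163], [-0.023, -0.037, 0.021, 0.025, 0.08, 0.331], [-0.035, -0.055, 0.029, 0.034, 0.119, 0.501], [-0.048, -0.071, 0.036, 0.039, 0.157, 0.669], [-0.06, -0.087, 0.041, 0.041, 0.194, 0.834]]
call 3 start tcp [0.5761 0.1029 0.1528]
[[-0.02, 0.0, 0.0, -0.001, 0.039, 0.157], [-0.039, 0.001, -0.0
[... 391 characters left out ...]
, [-0.024, 0.025, -0.017, -0.013, 0.086, 0.243]]
max step [0.025  0.1744]
tail [0.4861 0.3162 0.1978] nose [0.4861 0.3162 0.3678] wrist z 0.55
tail [0.4878 0.3099 0.1858] nose [0.496  0.302  0.3554] wrist z 0.54
tail [0.4931 0.2941 0.1566] nose [0.52   0.2603 0.321 ] wrist z 0.53
tail [0.5056 0.2746 0.1267] nose [0.5449 0.1974 0.273 ] wrist z 0.51
tail [0.5336 0.2504 0.1119] nose [0.5604 0.1257 0.2243] wrist z 0.49
tail [0.5783 0.2123 0.1167] nose [0.5663 0.0581 0.1874] wrist z 0.46
tail [0.6264 0.1574 0.1332] nose [0.5679 0.0015 0.1675] wrist z 0.44
tail [0.6612 0.1016 0.1501] nose [ 0.5684 -0.0405  0.1609] wrist z 0.42
tail [0.6766 0.0695 0.1593] nose [ 0.5684 -0.0617  0.16  ] wrist z 0.41
```

```bash
python3 - <<'E'
from path import *
o,R,g=log(False);q=o["joint_positions"];W=R.T@[0,0,1]
w=np.array([np.cos(np.radians(-130)),np.sin(np.radians(-130)),0])
Rt=frame(-130,42,True);T=np.array([.623,.002,.33])+.042*w+.019*Rt[:,2]
r=ik(T,Rt,[-.53,.05,1.5,.75,1.5,.1]);print(r)
plan(q,r[1],5,W)
E
```

```text
(np.float64(4.019778280442827e-18), array([-0.5302, -0.0376,  1.4583,  0.7204,  1.5714,  0.2247]))
call 0 start tcp [0.4997 0.3203 0.312 ]
[[0.0, -0.002, 0.001, 0.001, 0.004, 0.011], [0.001, -0.007, 0.003, 0.005, 0.014, 0.043], [0.002, -0.015, 0.007, 0.012, 0.031, 0.097], [0.004, -0.026, 0.011, 0.022, 0.054, 0.172], [0.007, -0.04, 0.017, 0.034, 0.081, 0.265]]
call 1 start tcp [0.519  0.2845 0.2958]
[[-0.002, -0.016, 0.006, 0.014, 0.031, 0.112], [-0.004, -0.033, 0.013, 0.029, 0.065, 0.239], [-0.006, -0.052, 0.019, 0.046, 0.1, 0.381], [-0.009, -0.072, 0.024, 0.063, 0.135, 0.534], [-0.012, -0.092, 0.029, 0.08, 0.171, 0.696]]
call 2 start tcp [0.554  0.1989 0.2676]
[[-0.016, -0.013, 0.003, 0.014, 0.036, 0.168], [-0.032, -0.025, 0.004, 0.026, 0.073, 0.339], [-0.049, -0.036, 0.004, 0.035, 0.109, 0.509], [-0.066, -0.047, 0.002, 0.042, 0.146, 0.676], [-0.083, -0.057, -0.001, 0.046, 0.182, 0.836]]
call 3 start tcp [0.5833 0.1024 0.2678]
[[-0.017, 0.006, -0.008, 0.004, 0.038, 0.151], [-0.034, 0.011, -0.017, 0.006, 0.075, 0.291], [-0.05, 0.016, -0.026, 0.008, 0.111, 0.417], [-0.064, 0.021, -0.0
[... 289 characters left out ...]
11], [-0.016, 0.024, -0.03, 0.006, 0.078, 0.22]]
max step [0.0207 0.1749]
tail [0.4861 0.3162 0.1978] nose [0.4861 0.3162 0.3678] wrist z 0.55
tail [0.4882 0.3101 0.1923] nose [0.4961 0.3009 0.3618] wrist z 0.55
tail [0.4953 0.2954 0.1818] nose [0.52   0.2572 0.3456] wrist z 0.55
tail [0.5126 0.2778 0.1801] nose [0.545  0.1936 0.3242] wrist z 0.56
tail [0.5468 0.2535 0.1982] nose [0.5618 0.1234 0.3066] wrist z 0.57
tail [0.5941 0.2122 0.2347] nose [0.5696 0.0576 0.301 ] wrist z 0.57
tail [0.6381 0.1548 0.2771] nose [0.5717 0.0014 0.3084] wrist z 0.57
tail [0.6659 0.0997 0.3115] nose [ 0.5703 -0.0405  0.3211] wrist z 0.58
tail [0.6769 0.0693 0.3288] nose [ 0.5685 -0.0617  0.3294] wrist z 0.58
```

carry_out:
  commands:
    - [0, -0.004, 0.002, 0.003, 0.01, 0.03]
    - [0.001, -0.009, 0.004, 0.008, 0.02, 0.06]
    - [0.002, -0.016, 0.008, 0.014, 0.035, 0.11]
    - [0.004, -0.028, 0.012, 0.023, 0.057, 0.18]
    - [0.007, -0.04, 0.017, 0.034, 0.081, 0.265]

```text
time: 4.45
tool_pos: [0.5187, 0.2836, 0.2922]
ee_rot: [2.92, 0.72, 3.069]
wrist_force: [0.3, 0.4, -1.3]
width: 0.0239
finger_force: 29.9
```

carry_out:
  commands:
    - [-0.002, -0.017, 0.007, 0.015, 0.033, 0.12]
    - [-0.004, -0.035, 0.013, 0.031, 0.068, 0.25]
    - [-0.006, -0.054, 0.019, 0.047, 0.102, 0.39]
    - [-0.009, -0.072, 0.024, 0.063, 0.135, 0.53]
    - [-0.012, -0.089, 0.028, 0.077, 0.165, 0.665]

```text
time: 4.95
tool_pos: [0.5534, 0.1998, 0.265]
ee_rot: [2.66, 0.318, 2.414]
wrist_force: [-0.4, -0.4, -2.0]
width: 0.0239
finger_force: 29.9
```

carry_out:
  commands:
    - [-0.013, -0.01, 0.002, 0.011, 0.03, 0.14]
    - [-0.026, -0.02, 0.003, 0.021, 0.06, 0.28]
    - [-0.039, -0.03, 0.004, 0.03, 0.09, 0.42]
    - [-0.052, -0.038, 0.004, 0.036, 0.118, 0.55]
    - [-0.062, -0.044, 0.003, 0.04, 0.138, 0.64]

```text
time: 5.45
tool_pos: [0.5784, 0.1273, 0.263]
ee_rot: [2.647, -0.112, 1.915]
wrist_force: [0.7, -1.1, -0.7]
width: 0.0239
finger_force: 29.9
```

```bash
python3 - <<'E'
from path import *
snapshot("top");o,R,g=log();q=o["joint_positions"]
w=np.array([np.cos(np.radians(-130)),np.sin(np.radians(-130)),0])
Rt=frame(-130,42,True);T=np.array([.623,.002,.2])+.042*w+.019*Rt[:,2]
r=ik(T,Rt,[-.53,-.03,1.6,.72,1.5,.22]);print(r)
plan(q,r[1],3,[-0.7433,.0025,-.669])
E
```

```text
t 5.5 q [-0.044  -0.1731  1.5942  0.2825  1.2989 -0.3741] tcp [0.5794 0.1254 0.2631] grasp [0.5716 0.1206 0.2797] rpy [ 2.647  -0.1111  1.9112] F [ 0.7399 -1.4629  0.4364] w 0.0238 ff 29.924723021686077
(np.float64(4.0885065148727887e-19), array([-0.5302,  0.0148,  1.6662,  0.7374,  1.3766,  0.0508]))
call 0 start tcp [0.5794 0.1254 0.2631]
[[-0.002, -0.001, 0.001, 0.001, 0.003, 0.011], [-0.006, -0.003, 0.004, 0.004, 0.012, 0.045], [-0.014, -0.006, 0.008, 0.009, 0.027, 0.1], [-0.024, -0.01, 0.013, 0.014, 0.047, 0.173], [-0.037, -0.015, 0.019, 0.019, 0.071, 0.263]]
call 1 start tcp [0.587  0.0921 0.2353]
[[-0.015, -0.001, 0.005, 0.005, 0.028, 0.101], [-0.032, -0.002, 0.009, 0.008, 0.059, 0.21], [-0.049, -0.003, 0.012, 0.01, 0.091, 0.321], [-0.065, -0.004, 0.014, 0.009, 0.124, 0.43], [-0.081, -0.004, 0.015, 0.008, 0.156, 0.532]]
call 2 start tcp [0.5993 0.0202 0.1969]
[[-0.012, 0.007, -0.002, -0.002, 0.03, 0.089], [-0.022, 0.013, -0.004, -0.003, 0.056, 0.163], [-0.03, 0.017, -0.006, -0.005, 0.076, 0.218], [-0.034, 0.02, -0.007, -0.006, 0.089, 0.252], [-0.036, 0.021, -0.008, -0.007, 0.093, 0.263]]
max step [0.0172 0.1159]
tail [0.5752 0.2303 0.2157] nose [0.5703 0.0835 0.3014] wrist z 0.57
tail [0.5844 0.2205 0.211 ] nose [0.5717 0.0694 0.2879] wrist z 0.56
tail [0.6099 0.1899 0.2024] nose [0.5732 0.0329 0.2561] wrist z 0.53
tail [0.6429 0.1404 0.1983] nose [ 0.5721 -0.0119  0.2248] wrist z 0.49
tail [0.6684 0.0895 0.1991] nose [ 0.5697 -0.0487  0.2058] wrist z 0.46
tail [0.6774 0.0673 0.2   ] nose [ 0.5684 -0.0632  0.2   ] wrist z 0.45
```

carry_out:
  commands:
    - [-0.004, -0.002, 0.002, 0.002, 0.008, 0.03]
    - [-0.01, -0.004, 0.005, 0.005, 0.018, 0.07]
    - [-0.017, -0.007, 0.009, 0.01, 0.032, 0.12]
    - [-0.026, -0.011, 0.014, 0.014, 0.05, 0.185]
    - [-0.037, -0.015, 0.019, 0.019, 0.071, 0.263]

```text
time: 6.0
tool_pos: [0.5855, 0.0961, 0.236]
ee_rot: [2.706, -0.293, 1.713]
wrist_force: [-0.6, 0.1, -1.5]
width: 0.0238
finger_force: 29.9
```

carry_out:
  commands:
    - [-0.015, -0.001, 0.005, 0.005, 0.028, 0.1]
    - [-0.032, -0.002, 0.009, 0.008, 0.059, 0.21]
    - [-0.049, -0.003, 0.012, 0.01, 0.091, 0.32]
    - [-0.065, -0.004, 0.014, 0.009, 0.124, 0.43]
    - [-0.081, -0.004, 0.015, 0.008, 0.156, 0.532]

```text
time: 6.5
tool_pos: [0.5988, 0.0232, 0.1977]
ee_rot: [2.945, -0.616, 1.202]
wrist_force: [-0.4, 0.1, -0.7]
width: 0.0238
finger_force: 29.9
```

carry_out:
  commands:
    - [-0.012, 0.007, -0.002, -0.002, 0.03, 0.089]
    - [-0.022, 0.013, -0.004, -0.003, 0.056, 0.163]
    - [-0.032, 0.018, -0.006, -0.006, 0.08, 0.23]
    - [-0.036, 0.021, -0.008, -0.007, 0.093, 0.263]
    - [-0.036, 0.021, -0.008, -0.007, 0.093, 0.263]

```text
time: 7.0
tool_pos: [0.6037, -0.0177, 0.187]
ee_rot: [3.139, -0.734, 0.883]
wrist_force: [0.2, 0.5, -0.3]
width: 0.024
finger_force: 29.9
```

```bash
python3 - <<'E'
from log import *;from h import *
for n in("side","top"):
    s=snapshot(n);pickle.dump(s,open(n+"3.pkl","wb"));cv2.imwrite(f"pics/{n}3.png",s["img"][:,:,::-1])
a=cv2.imread("pics/side3.png")[110:290,210:420];b=cv2.imread("pics/top3.png")[130:310,240:450]
cv2.imwrite("pics/c3.png",np.hstack([cv2.resize(a,(400,343)),cv2.resize(b,(400,343))]))
o,R,g=log();W=R@[-.7433,.0025,-.669];print("wand dir",W,"mid",g-.042*W)
go(np.array([.623,.002,.08])+.042*W/np.linalg.norm(W[:2]),frame(-130,42,True))
E
```

```text
t 7.1 q [-0.525   0.0125  1.6645  0.738   1.3801  0.0462] tcp [ 0.604  -0.0168  0.1881] grasp [ 0.5958 -0.0265  0.2022] rpy [ 3.1357 -0.7341  0.8875] F [ 0.0158  1.2679 -0.4085] w 0.0241 ff 29.925510379252955
wand dir [-0.6325 -0.7746 -0.0013] mid [0.6224 0.006  0.2023]
t 7.1 q [-0.525   0.0125  1.6645  0.738   1.3801  0.0462] tcp [ 0.604  -0.0168  0.1881] grasp [ 0.5958 -0.0265  0.2022] rpy [ 3.1357 -0.7341  0.8875] F [ 0.0158  1.2679 -0.4085] w 0.0241 ff 29.925510379252955
SHIFT [-0.084   0.0025  0.089 ] ROT [-0.004  -0.0011  0.011 ]
```

View pics/c3.png

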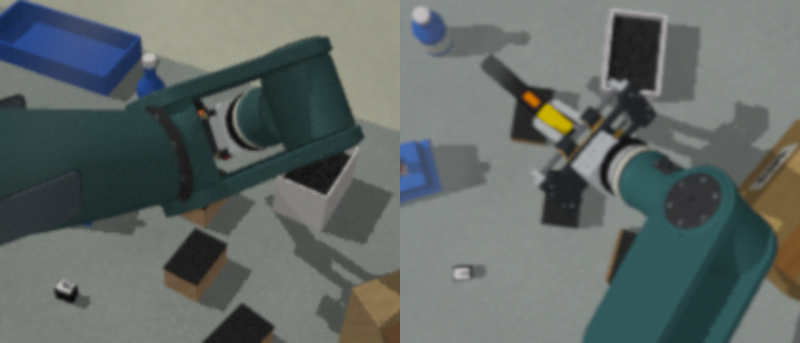

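The wand is held horizontal over the far rest, its handle tail at crop (490,60) and yellow head at (555,118). The tub is clear, so I lower it.

carry_out:
  commands:
    - [-0.018, 0.001, 0.019, 0, 0, 0.005]
    - [-0.04, 0.001, 0.042, 0, 0, 0.01]
    - [-0.06, 0.002, 0.064, 0, 0, 0.01]
    - [-0.075, 0.002, 0.08, 0, 0, 0.01]
    - [-0.08, 0.002, 0.085, 0, 0, 0.01]

```text
time: 7.6
tool_pos: [0.6029, -0.0189, 0.0688]
ee_rot: [-3.133, -0.733, 0.871]
wrist_force: [-0.1, 0.8, -0.6]
width: 0.0239
finger_force: 29.9
```

```bash
python3 - <<'E'
from log import *;from h import *
for n in("top","top"):s=snapshot(n)
pickle.dump(s,open("top4.pkl","wb"));cv2.imwrite("pics/top4.png",s["img"][:,:,::-1])
o,R,g=log();W=R@[-.7433,.0025,-.669];print("wand dir",W,"mid",g-.042*W)
# depth along the wand handle
C=cloud(s);P=C.reshape(-1,3);d=P[:,:2]-g[:2];u=W[:2]/np.linalg.norm(W[:2]);al=d@u;pe=d@np.array([-u[1],u[0]])
for lo in np.arange(-.14,-.02,.015):
    k=(al>lo)&(al<lo+.015)&(abs(pe)<.02)&(P[:,2]>g[2]-.002)
    if k.sum():print(round(lo,3),k.sum(),"z",np.median(P[k,2]),"perp",np.median(pe[k]),"almin",al[k].min())
print("rot needed");go(np.array([.623,.002,.0625])+.042*W/np.linalg.norm(W[:2]),frame(-130,42,True))
E
```

```text
t 7.7 q [-0.53    0.132   1.7903  0.786   1.2073 -0.1224] tcp [ 0.604  -0.0195  0.0707] grasp [ 0.5959 -0.0294  0.0848] rpy [-3.136  -0.734   0.8728] F [ 0.7886 -0.1971 -0.1004] w 0.024 ff 29.925368543481454
wand dir [-0.6379 -0.7702 -0.0011] mid [0.6227 0.003  0.0849]
-0.14 1 z 0.0856344087785311 perp -3.460325937992034e-05 almin -0.12549186910557694
-0.125 37 z 0.08914120891658062 perp 0.0012592957230580456 almin -0.12497550600565767
-0.11 41 z 0.08980546340814247 perp 0.0022709234422320294 almin -0.10992794188092071
-0.095 42 z 0.09096793668302731 perp 0.0013128109523558266 almin -0.09488347918296758
-0.08 38 z 0.09044147837668132 perp 0.0023723960777175266 almin -0.0794645116470438
-0.065 40 z 0.09014203175600922 perp 0.0012398453486404698 almin -0.06493739629681494
-0.05 41 z 0.09134163535318564 perp -1.1244606163289625e-05 almin -0.04997119340908961
-0.035 42 z 0.0924047435068143 perp 0.0002324527037313661 almin -0.03491755244992229
-0.02 52 z 0.0905449627318792 perp 0.0006642245833132521 almin -0.019870412914016502
rot needed
t 7.7 q [-0.53    0.132   1.7903  0.786   1.2073 -0.1224] tcp [ 0.604  -0.0195  0.0707] grasp [ 0.5959 -0.0294  0.0848] rpy [-3.136  -0.734   0.8728] F [ 0.7886 -0.1971 -0.1004] w 0.024 ff 29.925368543481454
SHIFT [-0.0154  0.0011  0.0163] ROT [-0.0057 -0.0009  0.0001]
```

carry_out:
  commands:
    - [-0.002, 0, 0.002, 0, 0, 0]
    - [-0.004, 0, 0.004, 0, 0, 0]
    - [-0.006, 0, 0.006, 0, 0, 0]
    - [-0.008, 0, 0.008, 0, 0, 0]
    - [-0.009, 0, 0.0095, 0, 0, 0]

```text
time: 8.2
tool_pos: [0.6041, -0.0208, 0.0582]
ee_rot: [-3.138, -0.734, 0.873]
wrist_force: [0.1, -0.4, -1.5]
width: 0.024
finger_force: 29.9
```

carry_out:
  commands:
    - [-0.0005, 0, 0.0005, 0, 0, 0]
    - [-0.001, 0, 0.001, 0, 0, 0]
    - [-0.0015, 0, 0.0015, 0, 0, 0]
    - [-0.002, 0, 0.002, 0, 0, 0]
    - [-0.002, 0, 0.002, 0, 0, 0]

```text
time: 8.7
tool_pos: [0.6042, -0.0208, 0.0558]
ee_rot: [-3.138, -0.735, 0.873]
wrist_force: [-1.1, -0.2, 0.9]
width: 0.0237
finger_force: 30.6
```

carry_out:
  commands:
    - [-0.0005, 0, 0.0005, 0, 0, 0]
    - [-0.001, 0, 0.001, 0, 0, 0]
    - [-0.0015, 0, 0.0015, 0, 0, 0]
    - [-0.0015, 0, 0.0015, 0, 0, 0]
    - [-0.0015, 0, 0.0015, 0, 0, 0]

```text
time: 9.2
tool_pos: [0.6044, -0.0207, 0.055]
ee_rot: [-3.139, -0.736, 0.875]
wrist_force: [-3.6, -1.5, 7.6]
width: 0.0236
finger_force: 32.7
```

carry_out:
  commands:
    - [0.0005, 0, -0.0005, 0, 0, 0]
    - [0.0005, 0, -0.0005, 0, 0, 0]
    - [0.0005, 0, -0.0005, 0, 0, 0]
    - [0.0005, 0, -0.0005, 0, 0, 0]
    - [0.0005, 0, -0.0005, 0, 0, 0]
  jaw: 0.5

```text
time: 9.7
tool_pos: [0.6054, -0.0218, 0.0552]
ee_rot: [3.141, -0.735, 0.874]
wrist_force: [3.4, -3.3, 5.7]
width: 0.047
finger_force: 2.7
```

```bash
python3 - <<'E'
from log import *;from h import *
s=snapshot("top");pickle.dump(s,open("top5.pkl","wb"));cv2.imwrite("pics/top5.png",s["img"][:,:,::-1])
o,R,g=log();W=R@[-.7433,.0025,-.669]
C=cloud(s);P=C.reshape(-1,3);d=P[:,:2]-g[:2];u=W[:2]/np.linalg.norm(W[:2]);al=d@u;pe=d@np.array([-u[1],u[0]])
for lo in np.arange(-.14,-.02,.015):
    k=(al>lo)&(al<lo+.015)&(abs(pe)<.02)&(P[:,2]>g[2]-.004)
    if k.sum():print(round(lo,3),k.sum(),"z",np.median(P[k,2]),"perp",np.median(pe[k]),"almin",al[k].min())
E
```

```text
t 9.75 q [-0.5326  0.1534  1.8025  0.7976  1.1802 -0.1516] tcp [ 0.6054 -0.0218  0.0552] grasp [ 0.5972 -0.0316  0.0693] rpy [ 3.141  -0.7354  0.874 ] F [ 2.5281 -2.3685  5.788 ] w 0.0468 ff 2.6756884390488267
-0.125 40 z 0.07460095094515669 perp 0.0019087017569369832 almin -0.12413636354177986
-0.11 37 z 0.07394349711381837 perp 0.0006601239190661394 almin -0.10910765787194385
-0.095 43 z 0.075051410953019 perp 0.0018838399242200982 almin -0.09493948122332328
-0.08 38 z 0.07429671173485719 perp 0.0009070398873896731 almin -0.07987924179043396
-0.065 40 z 0.07420817018249201 perp 0.0003692105464797695 almin -0.0646767428457791
-0.05 39 z 0.07481465053460377 perp 0.0010409148507436142 almin -0.049733850215960086
-0.035 38 z 0.07455586514289966 perp 0.0005688326864170031 almin -0.03484026576223026
-0.02 42 z 0.07341409746462382 perp -0.00018970470686814506 almin -0.019943982019238086
```

carry_out:
  commands:
    - [0.002, 0, -0.004, 0, 0, 0]
    - [0.003, 0, -0.02, 0, 0, 0]
    - [0.003, 0, -0.045, 0, 0, 0]
    - [0.003, 0, -0.075, 0, 0, 0]
    - [0.003, 0, -0.1, 0, 0, 0]

```text
time: 10.25
tool_pos: [0.5602, -0.07, 0.129]
ee_rot: [-3.132, -0.732, 0.871]
wrist_force: [0.3, -0.9, -0.5]
width: 0.0473
finger_force: 0.0
```

```bash
python3 - <<'E'
from path import *;from h import *
s=snapshot("side");s=snapshot("top");pickle.dump(s,open("top6.pkl","wb"));cv2.imwrite("pics/top6.png",s["img"][:,:,::-1])
Rt=frame(-130,0,True)
o,R,g=log();C=cloud(s);P=C.reshape(-1,3);r=P[:,:2]-[.623,.002];P2=P[(np.hypot(r[:,0],r[:,1])<.12)&(P[:,2]>.066)&(P[:,2]<.08)]
hsv=cv2.cvtColor(s["img"],cv2.COLOR_RGB2HSV)
rc=cv2.minAreaRect((P2[:,:2]*1000).astype(np.float32));print("pts",len(P2),rc,np.median(P2[:,2]))
go([.6227,0,.16],Rt);r=ik(np.array([.6227,0,.054]),Rt,o["joint_positions"]);print(r)
E
```

```text
t 10.35 q [-0.6669  0.0328  1.7625  0.7483  1.3862 -0.1297] tcp [ 0.562  -0.0719  0.1313] grasp [ 0.5539 -0.0817  0.1455] rpy [-3.1401 -0.733   0.8738] F [ 0.4587  0.0728 -0.0854] w 0.0475 ff 0.0
pts 433 ((624.0633544921875, -15.712196350097656), (177.36569213867188, 104.96564483642578), 83.44532012939453) 0.07444536893121613
t 10.35 q [-0.6669  0.0328  1.7625  0.7483  1.3862 -0.1297] tcp [ 0.562  -0.0719  0.1313] grasp [ 0.5539 -0.0817  0.1455] rpy [-3.1401 -0.733   0.8738] F [ 0.4587  0.0728 -0.0854] w 0.0475 ff 0.0
SHIFT [0.0764 0.0005 0.0558] ROT [-0.0019 -0.733   0.0017]
(np.float64(1.0499168250409295e-17), array([-0.091 ,  0.3194,  1.4014,  0.    ,  1.4208,  0.6071]))
```

View pics/top6.png

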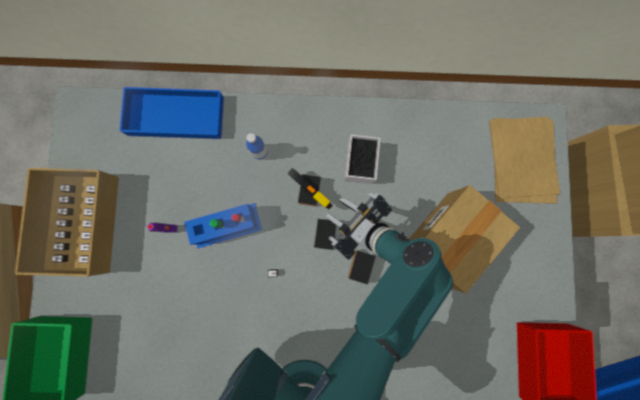

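The wand lies diagonally on the far rest, tail at (293,173) and head at (322,198). Fingers are clear. Now I go to tool-down above its middle.

carry_out:
  commands:
    - [0.0, 0, -0.005, 0, -0.1, 0]
    - [0.015, 0, 0.005, 0, -0.25, 0]
    - [0.035, 0, 0.02, 0, -0.39, 0]
    - [0.055, 0, 0.038, 0, -0.53, 0]
    - [0.07, 0, 0.05, 0, -0.66, 0]

```text
time: 10.85
tool_pos: [0.6171, -0.0031, 0.1391]
ee_rot: [-3.139, -0.067, 0.877]
wrist_force: [1.0, 0.0, 0.1]
width: 0.047
finger_force: 0.0
```

carry_out:
  commands:
    - [0, 0, 0, 0, -0.04, 0]
    - [0, 0, 0, 0, -0.073, 0]
    - [0, 0, 0, 0, -0.073, 0]
    - [0, 0, 0, 0, -0.073, 0]
    - [0, 0, 0, 0, -0.073, 0]

```text
time: 11.35
tool_pos: [0.6165, -0.0063, 0.1395]
ee_rot: [-3.138, -0.001, 0.874]
wrist_force: [0.8, -0.5, -1.0]
width: 0.0473
finger_force: 0.0
```

```bash
python3 - <<'E'
from path import *;from h import *
a=snapshot("side");b=snapshot("top")
np.save("x",0)
for n,s in(("side",a),("top",b)):
    hsv=cv2.cvtColor(s["img"],cv2.COLOR_RGB2HSV);m=cv2.inRange(hsv,(18,130,80),(33,255,255))
    C=cloud(s);k=(m>0)&(C[...,2]>.05)&(C[...,2]<.09)&(abs(C[...,0]-.6)<.1)&(abs(C[...,1])<.12)
    Q=C[k];print(n,k.sum(),Q.mean(0) if k.sum() else "")
    if k.sum():print(cv2.minAreaRect((Q[:,:2]*1000).astype(np.float32)))
    cv2.imwrite(f"pics/{n}7.png",s["img"][:,:,::-1])
C=cloud(b);P_=C.reshape(-1,3);u=np.array([-.643,-.766]);d=P_[:,:2]-[.6227,0];al=d@u;pe=d@np.array([-u[1],u[0]])
for lo in np.arange(-.09,.09,.015):
    k=(al>lo)&(al<lo+.015)&(abs(pe)<.03)&(P_[:,2]>.065)&(P_[:,2]<.085)
    if k.sum():print(round(lo,3),k.sum(),"z",np.median(P_[k,2]),"pe",pe[k].min(),pe[k].max(),"al",al[k].min(),al[k].max())
go([.6227,0,.073],frame(-130,0,True))
E
```

```text
side 127 [ 0.5898 -0.0343  0.0717]
((592.39794921875, -34.68867492675781), (52.9201774597168, 24.679866790771484), 49.739315032958984)
top 122 [ 0.5924 -0.0369  0.0739]
((591.8172607421875, -37.06463623046875), (47.433841705322266, 23.896570205688477), 46.68438720703125)
0.015 12 z 0.07551903173375075 pe -0.004307762234220436 0.013007642316135142 al 0.02467404959743634 0.0298368641825893
0.03 40 z 0.07455505966184174 pe -0.010519911953610945 0.012969545926698384 al 0.03009761112341111 0.04489578967206996
0.045 39 z 0.0750526248632164 pe -0.010029882380450616 0.012034648171505112 al 0.0455378502631356 0.05986735248701457
0.06 27 z 0.0737977895854994 pe -0.010487655513737535 0.0112178703463116 al 0.06091863810771049 0.07365002562227019
0.075 1 z 0.06792544733811379 pe -0.006225839252921276 -0.006225839252921276 al 0.07561450797748212 0.07561450797748212
t 11.45 q [-0.1035  0.2568  1.305   0.0025  1.5814  0.5938] tcp [ 0.6168 -0.0063  0.1401] grasp [ 0.6168 -0.0064  0.1591] rpy [-3.1389 -0.0012  0.8735] F [ 0.3119 -0.182   0.0878] w 0.047 ff 0.0
SHIFT [0.0085 0.0007 0.0861] ROT [-0.0027 -0.0012  0.0008]
```

carry_out:
  commands:
    - [0.003, 0, 0.02, 0, 0, 0]
    - [0.006, 0.001, 0.045, 0, 0, 0]
    - [0.008, 0.001, 0.065, 0, 0, 0]
    - [0.008, 0.001, 0.079, 0, 0, 0]
    - [0.008, 0.001, 0.085, 0, 0, 0]

```text
time: 11.95
tool_pos: [0.6219, 0.0, 0.0533]
ee_rot: [-3.137, 0.001, 0.874]
wrist_force: [-1.0, -0.2, -0.4]
width: 0.047
finger_force: 0.0
```

carry_out:
  commands:
    - [0, 0, 0, 0, 0, 0]
    - [0, 0, 0, 0, 0, 0]
    - [0, 0, 0, 0, 0, 0]
    - [0, 0, 0, 0, 0, 0]
    - [0, 0, 0, 0, 0, 0]
  jaw: 0

```text
time: 12.45
tool_pos: [0.624, 0.0005, 0.0565]
ee_rot: [-3.141, -0.002, 0.876]
wrist_force: [0.4, -0.3, 2.9]
width: 0.0236
finger_force: 30.0
```

carry_out:
  commands:
    - [0, 0, -0.002, 0, 0, 0]
    - [0, 0, -0.01, 0, 0, 0]
    - [0, 0, -0.025, 0, 0, 0]
    - [0, 0, -0.042, 0, 0, 0]
    - [0, 0, -0.05, 0, 0, 0]

```text
time: 12.95
tool_pos: [0.6245, 0.0004, 0.108]
ee_rot: [3.141, -0.003, 0.876]
wrist_force: [1.1, 0.2, -0.3]
width: 0.0237
finger_force: 30.0
```

```bash
cat >wand.py <<'E'
from path import *;from h import *
def see(tag):
    s=snapshot("top");o,R,g=log();C=cloud(s).reshape(-1,3);u=-R[:2,0]/np.linalg.norm(R[:2,0]);v=np.array([-u[1],u[0]])
    cv2.imwrite(f"pics/top{tag}.png",s["img"][:,:,::-1])
    d=C[:,:2]-g[:2];al=d@u;pe=d@v;k=(abs(pe)<.02)&(abs(al)<.1)&(abs(al)>.02)&(abs(C[:,2]-g[2])<.02)
    y=cv2.inRange(cv2.cvtColor(s["img"],cv2.COLOR_RGB2HSV),(18,130,80),(33,255,255)).ravel()>0
    if (k&y).sum():print("yellow al",np.percentile(al[k&y],[2,50,98]),"pe",np.median(pe[k&y]),"z",np.median(C[k&y,2]))
    t=k&(al<-.03)
    if t.sum()>20:print("tail n",t.sum(),"almin",np.percentile(al[t],2),"pe",np.median(pe[t]),"z",np.median(C[t,2]))
    print("u",u,"grasp",g);return o,R,g
E
python3 - <<'E'
from wand import *
see(8)
E
```

```text
t 13.0 q [-0.0914  0.2851  1.3322  0.0024  1.52    0.6037] tcp [0.625  0.0004 0.109 ] grasp [0.6249 0.0003 0.128 ] rpy [ 3.1394 -0.0044  0.8756] F [ 0.147  -0.4351  0.4349] w 0.0238 ff 29.99427169561386
yellow al [0.0248 0.0419 0.0611] pe -0.0009768419398953473 z 0.12639126853282
u [-0.6406 -0.7679] grasp [0.6249 0.0003 0.128 ]
```

carry_out:
  commands:
    - [-0.005, 0.005, -0.02, 0, 0, 0]
    - [-0.02, 0.02, -0.04, 0, 0, 0]
    - [-0.045, 0.043, -0.055, 0, 0, 0]
    - [-0.07, 0.068, -0.06, 0, 0, 0]
    - [-0.09, 0.088, -0.06, 0, 0, 0]

```text
time: 13.5
tool_pos: [0.6338, -0.127, 0.1663]
ee_rot: [3.141, -0.002, 0.875]
wrist_force: [-1.1, -0.5, -1.5]
width: 0.0232
finger_force: 30.0
```

carry_out:
  commands:
    - [-0.02, 0.02, 0, 0, 0, 0]
    - [-0.042, 0.042, 0, 0, 0, 0]
    - [-0.064, 0.063, 0, 0, 0, 0]
    - [-0.08, 0.08, 0, 0, 0, 0]
    - [-0.085, 0.087, 0, 0, 0, 0]

```text
time: 14.0
tool_pos: [0.645, -0.2486, 0.1635]
ee_rot: [-3.138, -0.0, 0.873]
wrist_force: [0.1, -0.5, -1.4]
width: 0.0238
finger_force: 30.0
```

```bash
python3 - <<'E'
from wand import *
snapshot("top");snapshot("top");o,R,g=see(9)
s=snapshot("top");C=cloud(s);hsv=cv2.cvtColor(s["img"],cv2.COLOR_RGB2HSV)
T=C.reshape(-1,3);T=T[(T[:,2]>.163)&(T[:,2]<.178)&(T[:,1]<-.28)&(T[:,0]<.66)&(T[:,0]>.3)];r=cv2.minAreaRect((T[:,:2]*1000).astype(np.float32));print(r)
n=-R[:2,0]*-1
go([.6297,-.2676,.1235],frame(-129.97,0,True))
cv2.imwrite("pics/c9.png",cv2.resize(s["img"][120:300,300:540,::-1],(800,600)))
E
```

```text
t 14.15 q [-0.447   0.4173  1.0501  0.0024  1.6776  0.2488] tcp [ 0.6455 -0.2458  0.1639] grasp [ 0.6455 -0.2458  0.1829] rpy [-3.1377 -0.0014  0.8752] F [-0.857   1.4946 -2.1516] w 0.0239 ff 29.99420553445816
yellow al [0.0428 0.0586 0.0719] pe -0.0020719180539403356 z 0.18168033687100665
tail n 191 almin -0.08117169396327147 pe -0.00042650212048158715 z 0.18174425386525758
u [-0.6408 -0.7677] grasp [ 0.6455 -0.2458  0.1829]
((520.7096557617188, -398.48028564453125), (287.0265197753906, 242.53956604003906), 49.950809478759766)
t 14.2 q [-0.4461  0.4166  1.0505  0.0024  1.6776  0.2487] tcp [ 0.6456 -0.2451  0.1641] grasp [ 0.6456 -0.2451  0.1831] rpy [-3.1379 -0.0015  0.8762] F [-0.9716  0.108  -1.223 ] w 0.0238 ff 29.994234144687653
SHIFT [-0.0275  0.0025  0.0596] ROT [-0.0037 -0.0015  0.003 ]
```

View pics/c9.png

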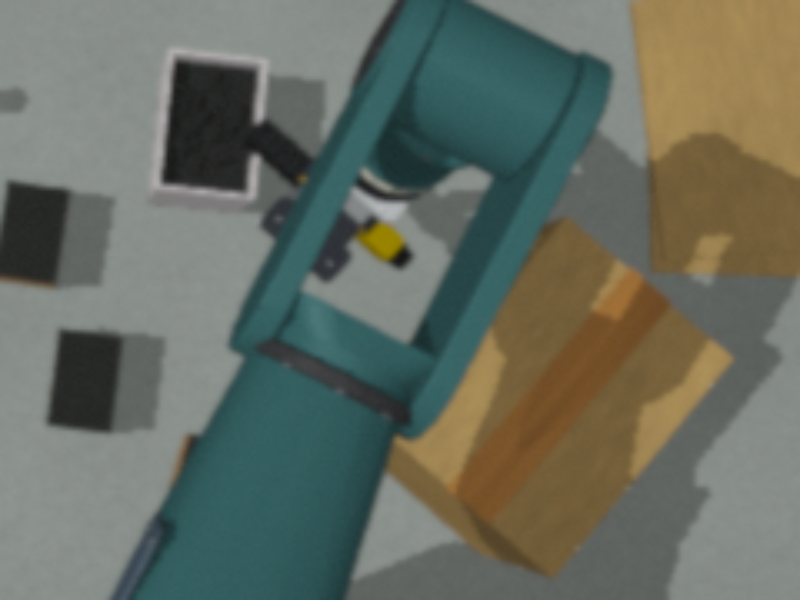

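The wand is level, nose at (408,257), tail at (258,130), with the carton face to the lower right and clear. I lower to the reading pose.

carry_out:
  commands:
    - [-0.003, 0.001, 0.01, 0, 0, 0]
    - [-0.01, 0.002, 0.025, 0, 0, 0]
    - [-0.018, 0.002, 0.042, 0, 0, 0]
    - [-0.023, 0.002, 0.054, 0, 0, 0]
    - [-0.025, 0.002, 0.06, 0, 0, 0]

```text
time: 14.7
tool_pos: [0.6293, -0.2661, 0.1013]
ee_rot: [-3.135, 0.0, 0.875]
wrist_force: [0.2, 0.6, -0.7]
width: 0.0237
finger_force: 30.0
```

carry_out:
  commands:
    - [0, 0, 0, 0, 0, 0]
    - [0, 0, 0, 0, 0, 0]
    - [0, 0, 0, 0, 0, 0]
    - [0, 0, 0, 0, 0, 0]
    - [0, 0, 0, 0, 0, 0]

```text
time: 15.2
tool_pos: [0.6314, -0.2665, 0.1051]
ee_rot: [-3.14, -0.001, 0.876]
wrist_force: [0.1, 0.3, -1.1]
width: 0.024
finger_force: 30.0
```

```bash
python3 - <<'E'
from wand import *
o,R,g=see(10);u=np.r_[-R[:2,0],0]
print("spot",g+u*(.22-.084)-[0,0,.0135],"label ~ .544 -.370 .11")
go([.6313,-.2657,.1235],frame(-129.97,0,True))
E
```

```text
t 15.25 q [-0.4829  0.424   1.1581  0.0016  1.5609  0.2122] tcp [ 0.6313 -0.2665  0.1049] grasp [ 0.6313 -0.2665  0.1239] rpy [-3.1399 -0.0013  0.8757] F [ 0.7169  0.204  -1.2468] w 0.0235 ff 29.994209110736847
yellow al [0.0447 0.0601 0.0722] pe -0.0027949858693816095 z 0.12261366930023965
tail n 177 almin -0.08300829350439272 pe 3.619594308520751e-05 z 0.12295177705573594
u [-0.6405 -0.768 ] grasp [ 0.6313 -0.2665  0.1239]
spot [ 0.5442 -0.3709  0.1104] label ~ .544 -.370 .11
t 15.25 q [-0.4829  0.424   1.1581  0.0016  1.5609  0.2122] tcp [ 0.6313 -0.2665  0.1049] grasp [ 0.6313 -0.2665  0.1239] rpy [-3.1399 -0.0013  0.8757] F [ 0.7169  0.204  -1.2468] w 0.0235 ff 29.994209110736847
SHIFT [ 0.0006 -0.0005  0.0004] ROT [-0.0017 -0.0013  0.0025]
```

On target within 1 mm. I hold for 2.5 s.

carry_out:
  commands:
    - [0, 0, 0, 0, 0, 0]
    - [0, 0, 0, 0, 0, 0]
    - [0, 0, 0, 0, 0, 0]
    - [0, 0, 0, 0, 0, 0]
    - [0, 0, 0, 0, 0, 0]

```text
time: 15.75
tool_pos: [0.631, -0.2665, 0.1042]
ee_rot: [-3.139, -0.001, 0.875]
wrist_force: [0.2, -0.3, -1.4]
width: 0.0239
finger_force: 30.0
```

carry_out:
  commands:
    - [0, 0, 0, 0, 0, 0]
    - [0, 0, 0, 0, 0, 0]
    - [0, 0, 0, 0, 0, 0]
    - [0, 0, 0, 0, 0, 0]
    - [0, 0, 0, 0, 0, 0]

```text
time: 16.25
tool_pos: [0.631, -0.2665, 0.1043]
ee_rot: [-3.139, -0.001, 0.875]
wrist_force: [-0.1, -0.2, -0.6]
width: 0.0237
finger_force: 30.0
```

carry_out:
  commands:
    - [0, 0, 0, 0, 0, 0]
    - [0, 0, 0, 0, 0, 0]
    - [0, 0, 0, 0, 0, 0]
    - [0, 0, 0, 0, 0, 0]
    - [0, 0, 0, 0, 0, 0]

```text
time: 16.75
tool_pos: [0.631, -0.2665, 0.1043]
ee_rot: [-3.139, -0.001, 0.875]
wrist_force: [-0.9, -0.2, -0.4]
width: 0.0237
finger_force: 30.0
```

carry_out:
  commands:
    - [0, 0, 0, 0, 0, 0]
    - [0, 0, 0, 0, 0, 0]
    - [0, 0, 0, 0, 0, 0]
    - [0, 0, 0, 0, 0, 0]
    - [0, 0, 0, 0, 0, 0]

```text
time: 17.25
tool_pos: [0.631, -0.2665, 0.1043]
ee_rot: [-3.139, -0.001, 0.875]
wrist_force: [-0.5, 0.9, -1.0]
width: 0.0235
finger_force: 30.0
```

carry_out:
  commands:
    - [0, 0, 0, 0, 0, 0]
    - [0, 0, 0, 0, 0, 0]
    - [0, 0, 0, 0, 0, 0]
    - [0, 0, 0, 0, 0, 0]
    - [0, 0, 0, 0, 0, 0]

```text
time: 17.75
tool_pos: [0.631, -0.2665, 0.1043]
ee_rot: [-3.139, -0.001, 0.876]
wrist_force: [0.3, 0.2, 0.0]
width: 0.0235
finger_force: 30.0
```

carry_out:
  commands:
    - [0.003, -0.001, -0.01, 0, 0, 0]
    - [0.01, -0.002, -0.03, 0, 0, 0]
    - [0.02, -0.004, -0.045, 0, 0, 0]
    - [0.032, -0.01, -0.055, 0, 0, 0]
    - [0.045, -0.02, -0.06, 0, 0, 0]

```text
time: 18.25
tool_pos: [0.6455, -0.2185, 0.1665]
ee_rot: [3.141, -0.002, 0.875]
wrist_force: [-0.7, -0.1, -0.3]
width: 0.0238
finger_force: 30.0
```

```bash
python3 - <<'E'
from wand import *
o,R,g=see(11)
go(np.array([.623,.002,.12])+np.r_[R[:2,0],0]*.001,frame(-129.97,0,True))
E
```

```text
t 18.3 q [-0.4068  0.3903  1.0806  0.0044  1.6708  0.2857] tcp [ 0.6458 -0.215   0.1669] grasp [ 0.6458 -0.215   0.1859] rpy [-3.1403 -0.0042  0.8787] F [ 0.6086  1.2963 -0.1452] w 0.0234 ff 29.994810819625854
yellow al [0.0454 0.0602 0.0751] pe -0.0008767189285215244 z 0.18455613075907334
tail n 184 almin -0.07949234623032123 pe 0.0009470433114139175 z 0.1846562132089834
u [-0.6382 -0.7699] grasp [ 0.6458 -0.215   0.1859]
t 18.3 q [-0.4068  0.3903  1.0806  0.0044  1.6708  0.2857] tcp [ 0.6458 -0.215   0.1669] grasp [ 0.6458 -0.215   0.1859] rpy [-3.1403 -0.0042  0.8787] F [ 0.6086  1.2963 -0.1452] w 0.0234 ff 29.994810819625854
SHIFT [ 0.1532 -0.1559  0.0667] ROT [-0.0013 -0.0042  0.0055]
```

carry_out:
  commands:
    - [0.015, -0.015, 0, 0, 0, 0]
    - [0.04, -0.04, 0, 0, 0, 0]
    - [0.07, -0.072, 0, 0, 0, 0]
    - [0.1, -0.102, 0, 0, 0, 0]
    - [0.125, -0.128, 0, 0, 0, 0]

```text
time: 18.8
tool_pos: [0.6247, -0.0379, 0.1636]
ee_rot: [-3.136, -0.0, 0.877]
wrist_force: [-0.5, 0.8, -1.2]
width: 0.0237
finger_force: 30.0
```

carry_out:
  commands:
    - [0.012, -0.012, 0.008, 0, 0, 0]
    - [0.022, -0.022, 0.025, 0, 0, 0]
    - [0.028, -0.028, 0.045, 0, 0, 0]
    - [0.03, -0.03, 0.06, 0, 0, 0]
    - [0.03, -0.03, 0.065, 0, 0, 0]

```text
time: 19.3
tool_pos: [0.6204, 0.0013, 0.0964]
ee_rot: [-3.135, 0.003, 0.876]
wrist_force: [-1.1, -0.1, -1.4]
width: 0.0239
finger_force: 30.0
```

```bash
python3 - <<'E'
from wand import *
snapshot("side")
o,R,g=see(12)
go(np.array([.623,.002,.077])+np.r_[R[:2,0],0]*.001,frame(-129.97,0,True))
E
```

```text
t 19.4 q [-0.0914  0.2904  1.3473  0.0018  1.5084  0.6045] tcp [0.6216 0.0005 0.0983] grasp [0.6216 0.0005 0.1173] rpy [-3.1368  0.0011  0.8748] F [ 0.8301 -0.5817 -1.2204] w 0.0236 ff 29.99422162771225
yellow al [0.024  0.0412 0.0606] pe -0.0012374249252793314 z 0.11509260057587789
u [-0.6412 -0.7674] grasp [0.6216 0.0005 0.1173]
t 19.4 q [-0.0914  0.2904  1.3473  0.0018  1.5084  0.6045] tcp [0.6216 0.0005 0.0983] grasp [0.6216 0.0005 0.1173] rpy [-3.1368  0.0011  0.8748] F [ 0.8301 -0.5817 -1.2204] w 0.0236 ff 29.99422162771225
SHIFT [0.0031 0.0004 0.0403] ROT [-0.0048  0.0011  0.0016]
```

carry_out:
  commands:
    - [0.001, 0, 0.008, 0, 0, 0]
    - [0.002, 0, 0.018, 0, 0, 0]
    - [0.002, 0, 0.028, 0, 0, 0]
    - [0.002, 0, 0.036, 0, 0, 0]
    - [0.002, 0, 0.04, 0, 0, 0]

```text
time: 19.9
tool_pos: [0.6229, 0.0027, 0.0583]
ee_rot: [-3.137, 0.0, 0.875]
wrist_force: [-0.1, 0.1, -1.3]
width: 0.0234
finger_force: 30.0
```

carry_out:
  commands:
    - [0, 0, 0.0005, 0, 0, 0]
    - [0, 0, 0.001, 0, 0, 0]
    - [0, 0, 0.0015, 0, 0, 0]
    - [0, 0, 0.002, 0, 0, 0]
    - [0, 0, 0.002, 0, 0, 0]

```text
time: 20.4
tool_pos: [0.6238, 0.0028, 0.0583]
ee_rot: [-3.139, -0.001, 0.875]
wrist_force: [-0.0, -0.1, -0.9]
width: 0.024
finger_force: 30.0
```

carry_out:
  commands:
    - [0, 0, 0.0005, 0, 0, 0]
    - [0, 0, 0.001, 0, 0, 0]
    - [0, 0, 0.0015, 0, 0, 0]
    - [0, 0, 0.002, 0, 0, 0]
    - [0, 0, 0.002, 0, 0, 0]

```text
time: 20.9
tool_pos: [0.6237, 0.0027, 0.0565]
ee_rot: [-3.139, -0.001, 0.875]
wrist_force: [-2.0, -0.5, 1.5]
width: 0.0236
finger_force: 30.0
```

carry_out:
  commands:
    - [0, 0, 0.0005, 0, 0, 0]
    - [0, 0, 0.0005, 0, 0, 0]
    - [0, 0, 0.0005, 0, 0, 0]
    - [0, 0, 0.0005, 0, 0, 0]
    - [0, 0, 0.0005, 0, 0, 0]

```text
time: 21.4
tool_pos: [0.6237, 0.0028, 0.0565]
ee_rot: [-3.139, -0.001, 0.876]
wrist_force: [-3.3, 0.6, 3.9]
width: 0.0237
finger_force: 30.0
```

carry_out:
  commands:
    - [0, 0, 0, 0, 0, 0]
    - [0, 0, 0, 0, 0, 0]
    - [0, 0, 0, 0, 0, 0]
    - [0, 0, 0, 0, 0, 0]
    - [0, 0, 0, 0, 0, 0]
  jaw: 0.5

```text
time: 21.9
tool_pos: [0.6236, 0.0028, 0.0551]
ee_rot: [-3.139, -0.001, 0.875]
wrist_force: [0.1, -0.6, 0.6]
width: 0.0471
finger_force: 0.0
```

carry_out:
  commands:
    - [0, 0, -0.005, 0, 0, 0]
    - [0, 0, -0.02, 0, 0, 0]
    - [0, 0, -0.05, 0, 0, 0]
    - [0, 0, -0.08, 0, 0, 0]
    - [0, 0, -0.12, 0, 0, 0]

```text
time: 22.4
tool_pos: [0.6231, 0.0025, 0.1765]
ee_rot: [-3.137, -0.0, 0.875]
wrist_force: [-0.2, 0.9, -0.4]
width: 0.0468
finger_force: 0.0
```

carry_out:
  commands:
    - [-0.02, 0, -0.02, 0, 0, 0]
    - [-0.06, 0, -0.04, 0, 0, 0]
    - [-0.1, 0, -0.05, 0, 0, 0]
    - [-0.13, 0, -0.05, 0, 0, 0]
    - [-0.14, 0, -0.05, 0, 0, 0]

```text
time: 22.9
tool_pos: [0.5333, -0.1071, 0.2281]
ee_rot: [3.14, -0.002, 0.873]
wrist_force: [1.1, 0.2, -0.2]
width: 0.0472
finger_force: 0.0
```

```bash
python3 - <<'E'
from wand import *
a=snapshot("side");b=snapshot("top");log()
for s in(a,b):
    C=cloud(s).reshape(-1,3);u=np.array([-.641,-.767]);d=C[:,:2]-[.623,.002];al=d@u;pe=d@np.array([-u[1],u[0]])
    k=(abs(al)<.11)&(abs(pe)<.02)&(C[:,2]>.066)&(C[:,2]<.085);print(k.sum(),al[k].min(),al[k].max(),np.median(pe[k]),"z tail/head",np.median(C[k&(al<-.03),2]),np.median(C[k&(al>.03),2]))
cv2.imwrite("pics/c13.png",np.vstack([a["img"][100:330,100:440],b["img"][80:310,120:460]])[:,:,::-1])
E
```

```text
t 23.0 q [-0.3014  0.0714  1.3462  0.0024  1.7241  0.3963] tcp [ 0.534  -0.1059  0.2266] grasp [ 0.534  -0.1059  0.2456] rpy [-3.1407 -0.0022  0.8735] F [0.3019 0.3368 0.3693] w 0.0471 ff 0.0
328 -0.0857110782522722 0.08484370184666003 -0.001263646066380496 z tail/head 0.0742432749698776 0.07382601837679276
437 -0.08515203303960056 0.08442300512708079 0.001450347802172189 z tail/head 0.07471322784270698 0.07412211949603835
```

View pics/c13.png

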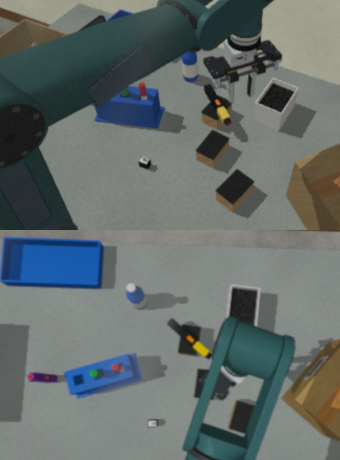

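The wand lies flat and centred on the far rest (crop (190,338)). Bottle, switch, marker, nut driver and purple wand are where they were, and the gripper is clear. Handing in.

```bash
python3 -c "
from bench import *
print(close_job())"
```

```text
the job is handed in; nothing more can be done
None
```

Job handed in; the result isn't known to me: the wand was drawn, laid on the farthest rest, re-gripped by its handle and held on the label for over 2.5 s (spot within about 1 mm of my estimate of its centre), then laid back flat and centred and released at 22 s, with the four bystanders looking unmoved in the last pictures.

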